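Snap the cover plate over the bath's control board

TASK

The grey tray is the control unit of the lab's ultrasonic bath. Take the loose cover plate by its black handle, lay it the right way round over the four orange snap standoffs, keeping it level and never dropping it, and press it down evenly until every standoff has clicked through and it is fully home. Then press the green reset button on the tray fully in and let go, and leave the other things on the bench where they are.

Things in the scene. Friction and masses are not known exactly. Their poses are not given: they have to be found in the camera images.
- plate: The loose cover plate: light grey, 110 (x) x 150 (y) x 4 mm, about 0.28 kg, lying right way up on a blue mat 4 mm thick. Origin at the middle of its underside, z up. Four 12 mm holes: three near corners, but hole4 is set 25 mm in towards the middle, so it fits one way round only.
- plate_grip (a point): Centre of the black bar of the plate's handle, 31 mm above the middle of the plate's underside; axes as the plate. The bar is 16 mm wide (x), 80 mm long (y) and 18 mm tall on two legs, its top 40 mm above the underside.
- hole1 (a point): Centre of hole 1 of the plate, at its lower face: plate x -40, y 60 mm from the plate's middle. Axes as the plate.
- hole2 (a point): Centre of hole 2 of the plate, at its lower face: plate x 40, y 60 mm from the plate's middle. Axes as the plate.
- hole3 (a point): Centre of hole 3 of the plate, at its lower face: plate x -40, y -60 mm from the plate's middle. Axes as the plate.
- hole4 (a point): Centre of hole 4 of the plate, at its lower face: plate x 15, y -60 mm from the plate's middle. Axes as the plate.
- standoff1 (a point): Orange snap standoff 1 on the tray, for hole 1: centre of its 18 mm wide shoulder, 34 mm above the bench, where the plate's underside rests when home. Axes: the tray's, parallel to the plate's when fitted. On it stands a 9.6 mm post with a tapered tip, 17 mm above the shoulder, with two sprung barbs along x.
- standoff2 (a point): Orange snap standoff 2 on the tray, for hole 2: centre of its 18 mm wide shoulder, 34 mm above the bench, where the plate's underside rests when home. Axes: the tray's, parallel to the plate's when fitted. Like standoff 1. A plate laid on stops on the barbs, about 10 mm above the shoulders; about 3 to 5 N down at each standoff pushes it past, and the barbs spring out over it. Its weight alone does not do it.
- standoff3 (a point): Orange snap standoff 3 on the tray, for hole 3: centre of its 18 mm wide shoulder, 34 mm above the bench, where the plate's underside rests when home. Axes: the tray's, parallel to the plate's when fitted. Like standoff 1. Sideways play of the plate when home: about 1 mm.
- standoff4 (a point): Orange snap standoff 4 on the tray, for hole 4: centre of its 18 mm wide shoulder, 34 mm above the bench, where the plate's underside rests when home. Axes: the tray's, parallel to the plate's when fitted. Like standoff 1. The grey tray (190 x 300 mm, rim 14 mm high) is fixed; between the standoffs nothing in it is higher than 25 mm.
- reset_button_top (a point): Centre of the top of the green round reset button (26 mm across) on the dark block at the tray's +y end, about 54 mm above the bench; it moves down with the button. Tray y is the direction from standoff 3 to standoff 1.
- reset_button (a joint): Travel of the reset button: 0 released, 0.006 m fully down (spring, about 5 N); pressed counts from 0.004 m.
- screwdriver: Bystander: a screwdriver lying flat. Origin at the middle of its underside.
- tape_roll: Bystander: an orange tape roll lying flat, 90 mm across, 24 mm high. Origin at the middle of its underside.
- beaker: Bystander: a glass beaker, 72 mm across, 95 mm high. Origin at the middle of its underside.
- wash_bottle: Bystander: a white bottle with a red cap, 64 mm across, 170 mm high. Origin at the middle of its underside.
- amber_jar: Bystander: an amber jar with a black cap, 68 mm across, 85 mm high. Origin at the middle of its underside.
- standoff_cup: Bystander: a small white bowl, 60 mm across, 35 mm high. Origin at the middle of its underside.
- float_block: Bystander: a blue plastic block 50 x 80 x 30 mm. Origin at the middle of its underside.

How it is judged (in metres and radians):
On the way, in this order (a step that is already met when the one before it is completed fails the run):
1. the plate is home on all four standoffs (distance between hole1 and standoff1 below 0.0035 m and distance between hole2 and standoff2 below 0.0035 m and distance between hole3 and standoff3 below 0.0035 m and distance between hole4 and standoff4 below 0.0035 m), for 0.2 s.
2. the reset button is pressed in (value of joint reset_button above 0.004 m), for 0.1 s.
At the end, for the whole second after the job is handed in: All four holes of the plate lie within 3.5 mm of the shoulder centres of their own standoffs (so under all the barbs), the plate is at rest and the reset button, pressed after that, is out again (all of step 1 and linear speed of plate below 0.02 m/s and value of joint reset_button below 0.002 m); the robot touches nothing.
It fails at once if the plate is tipped more than 10 degrees (angle between plate_grip's own z axis and vertical above 0.175 rad).
It fails at once if the plate is dropped (falls free faster than 0.6 m/s) (contact force between the fingers and plate below 0.1 N and linear speed of plate above 0.6 m/s).
It fails at once if the plate is dropped or slammed onto the standoffs (faster than 0.4 m/s within 50 mm of its place) (distance between hole1 and standoff1 below 0.05 m and linear speed of plate above 0.4 m/s).
It fails at once if another thing on the bench is moved by more than 30 mm (distance of any of screwdriver, tape_roll, beaker, wash_bottle, amber_jar, standoff_cup, float_block from where it was at the start of the episode above 0.03 m).
It also fails if it takes over 64 s, if anything falls off the work surface, if the arm or the gripper's body presses on something with over 40 N, if the wrist force passes 120 N, or if a joint passes its speed limit or range.

ROBOT

A 6-joint arm with a two-finger parallel gripper is mounted at the origin on the work surface. World frame = base frame: x ahead of the robot, y to its left, z up, the work surface at z = 0. Lengths are in mm, angles in degrees, forces in N, time in s.
With the tool pointing down it reaches from about 300 to 775 mm from the base axis. Payload 14.6 kg.
Tool frame: the origin (TCP) lies between the finger pads; the fingertips stand 8 mm ahead of it and the grasp point (between the pads) lies 11 mm behind it; x points along the fingers, y is the direction in which the jaws open and shut, and the axes are right-handed (so a half turn about x gives the same grasp; the last joint's range is limited). The gripper opens to 85 mm and grips with 20 to 120 N. Pads are 22 mm wide; open, the fingers measure 114 mm over their backs; the gripper's body (76 mm by 85 mm) begins 54 mm behind the grasp point. The pads swing forward as they close: fully open they stand 13 mm farther back than shut.
Start: joints at [-67.873, 17.183, 87.147, -0, 75.671, -3.816], TCP at [240.609, -494.567, 239.281] pointing down, gripper open.
Joint ranges: [-173.82, 173.82], [-45.26, 126.66], [13.44, 144.39], [-59.66, 239.66], [0, 175.72], [-146.38, 146.38]. Speed limits (degrees/s): [127.2, 127.2, 147.25, 180, 180, 180].

INTERFACE

Orientations are given as a 3x3 rotation matrix whose columns are the frame's x, y, z axes.
In Python, from workcell import env gives the robot as it stands.
- The arm moves only by the shell command python3 -m crank 'ROWS' [OPENING] [FORCE]. ROWS is JSON, one flat list of numbers, 6 for each row, row after row: the shift along the tool's x, y, z in m, then the turn, a rotation vector about the tool's x, y, z in rad. A call has 1 to 12 rows; each row is the pose to reach, as a shift and turn from the pose measured when the call began, along the tool's axes at that moment; what a row does not reach only later rows make up. A row lasts 1/12 s, in which the tool goes at most 41.7 mm and 7.16 degrees, less where a joint would pass 70% of its speed; a pose out of reach is approached as far as the arm can. A call with a gripper value outside its range is refused whole. OPENING is the closure, from -1 (fully open) to 1 (shut), so that 0 is half open, set as the call begins (- or left out, the last holds). The fingers move at their own pace and stop on an object; FORCE is the grip in N (left out, the last holds). Time passes only in rows, so rows that repeat a pose let the fingers close. It gives the time, the measured TCP pose, the force and the opening at its end, in the units of the state.
- env.get_obs(): the state, without advancing time (a new reading comes with each control period).
- env.camera(name): name is "scene" or "top" or "wrist"; returns a dict with "img" (480x640x3 uint8, red, green, blue), "z_map" (480x640 float32, mm along the optical axis (not along the pixel's ray), 0 where there is no reading), "K" (3x3 intrinsics, pixels), "R" (3x3) and "t" (3): a world point X has camera coordinates R X + t; the wrist camera has in their place "mount" (4x4, takes a point from camera to tool coordinates, whose origin is the TCP and whose axes are the tool frame's). Camera axes: x right, y down, z forward; pixel columns grow to the right and rows downward; lengths in mm; the calibration is good to about 2 mm. The wrist camera is an equidistant fisheye: a pixel r from the principal point sees the ray r / f radians off the axis. A picture is of the moment at which its call begins: read the wrist's pose just before it.
- env.sign_off(): hands the job in, once; it reports no verdict.
The state is a dict: "time_s": time; "joint_positions": joint angles; "joint_velocities": joint speeds; "joint_efforts": joint torques, N m; "eef_pos": TCP position; "ee_rot": TCP orientation; "contact_force": force on the tool from outside, world axes, zero at the start; "moment": the same for the moment, N m; "opening": finger opening in mm.
Only numpy, scipy, OpenCV 4.12 (cv2) and the standard library are available. Lean on these libraries where they do the work, as an engineer would, in place of code of your own. Each camera call takes 0.05 s, during which the arm holds its last target.

## Working session

There is one attempt and no reset: what is moved stays moved. The work goes in short steps, Python scripts to look and compute and a shell command to move; the robot and the scene stay as the last step left them, time stands still between calls to the robot, and variables do not carry over. Pictures are saved under pics/ and viewed, and the job is handed in when it is done.

```bash
ls; mkdir -p pics; python3 - <<'E'
from workcell import env
import cv2,numpy as np
o=env.get_obs()
for k,v in o.items(): print(k,np.round(v,4).tolist())
for n in("scene","top","wrist"):
    c=env.camera(n); cv2.imwrite(f"pics/{n}0.png",c["img"][:,:,::-1])
    np.savez(f"pics/{n}0.npz",**c)
    print(n,[ (k,np.round(c[k],3).tolist()) for k in c if k not in("img","z_map")])
E
```

```text
pics
time_s 0.0
joint_positions [-67.8737, 17.2168, 87.1835, -0.0015, 75.6693, -3.8147]
joint_velocities [-0.0404, -0.0732, -0.0647, 0.0356, -0.0227, -0.0088]
joint_efforts [-0.0018, -54.3498, -36.1795, -0.0002, 0.0039, -0.0]
eef_pos [240.5059, -494.3592, 238.6861]
ee_rot [[-0.0005, 0.4375, -0.8992], [0.0011, -0.8992, -0.4375], [-1.0, -0.0012, -0.0001]]
contact_force [0.2669, 0.4669, 0.4172]
moment [0.0046, -0.0821, 0.0574]
opening 85.3051
scene [('K', [[454.199, 0.0, 314.971], [0.0, 454.199, 234.967], [0.0, 0.0, 1.0]]), ('R', [[0.521, 0.854, -0.005], [0.68, -0.419, -0.601], [-0.516, 0.31, -0.799]]), ('t', [-320.37, -349.928, 1475.222])]
top [('K', [[466.167, 0.0, 323.955], [0.0, 466.167, 242.331], [0.0, 0.0, 1.0]]), ('R', [[0.023, -1.0, 0.003], [-0.982, -0.023, -0.188], [0.188, 0.001, -0.982]]), ('t', [-14.77, 579.219, 1388.16])]
wrist [('K', [[371.648, 0.0, 319.743], [0.0, 371.648, 238.947], [0.0, 0.0, 1.0]]), ('mount', [[-0.001, -0.265, 0.964, -134.113], [1.0, -0.001, 0.0, 0.315], [0.001, 0.964, 0.265, -66.651], [0.0, 0.0, 0.0, 1.0]])]
```

View pics/scene0.png

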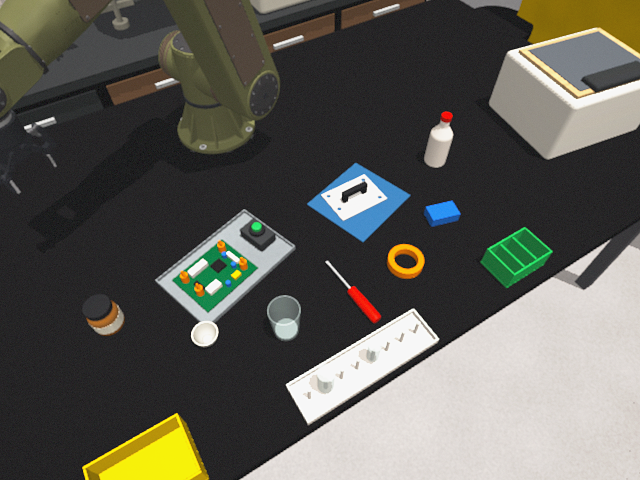

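View pics/top0.png

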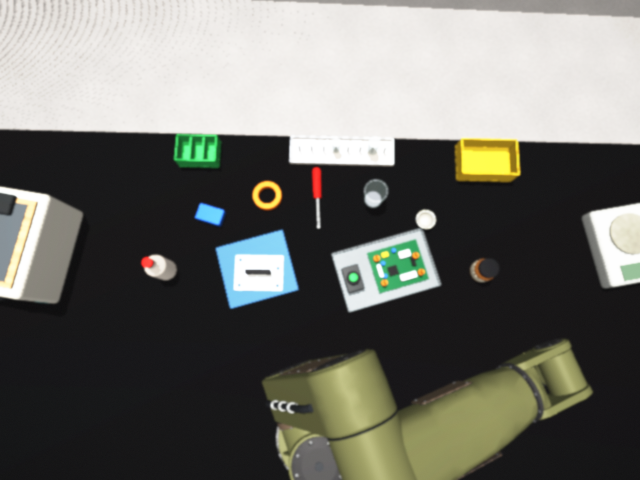

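View pics/wrist0.png

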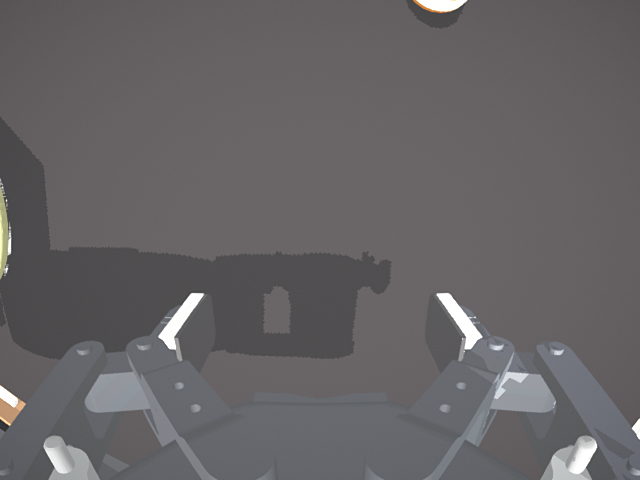

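The top view shows the plate on the mat at about (259,272), the tray centre at (386,270) with the button at (353,278), and the bystanders around them. I'll enlarge the crops next.

```bash
python3 - <<'E'
import cv2,numpy as np
t=cv2.imread("pics/top0.png"); s=cv2.imread("pics/scene0.png")
cv2.imwrite("pics/topzoom0.png",cv2.resize(t[220:320,200:450],None,fx=3.2,fy=3.2,interpolation=cv2.INTER_CUBIC))
cv2.imwrite("pics/scenezoom0.png",cv2.resize(s[150:330,150:420],None,fx=2.9,fy=2.9,interpolation=cv2.INTER_CUBIC))
E
```

```text
(no output)
```

View pics/topzoom0.png

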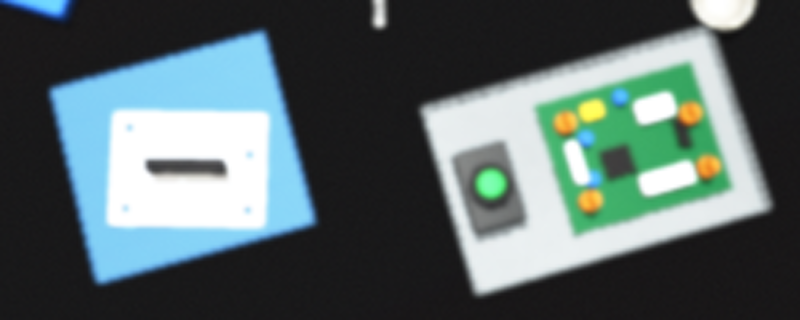

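View pics/scenezoom0.png

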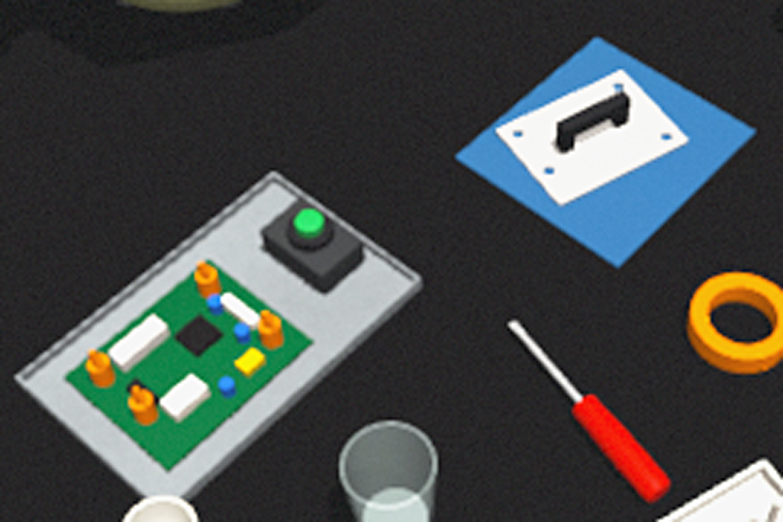

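The zoomed views show hole 4 (the inset one) on the right, towards the +x side. That puts the plate's yaw near 0°. The tray's inset standoff is top-right and the tray's yaw is about +16°. Next I'll get coarse positions by casting rays from both views.

```bash
cat > h.py <<'E'
import numpy as np,cv2
def load(n):
    d=np.load(f"pics/{n}.npz"); return {k:d[k] for k in d}
def onplane(c,uv,z):
    uv=np.atleast_2d(np.asarray(uv,float)); K,R,t=c["K"],c["R"],c["t"]
    d=np.c_[(uv-[K[0,2],K[1,2]])/[K[0,0],K[1,1]],np.ones(len(uv))]@R
    C=-R.T@t; return C+d*((z-C[2])/d[:,2])[:,None]
def blobs(m,amin,amax=1e9):
    n,l,st,ce=cv2.connectedComponentsWithStats(m.astype(np.uint8))
    return [(ce[i],st[i,4],l==i) for i in range(1,n) if amin<=st[i,4]<=amax]
def rays_w(c,pos,rot,uv):
    "wrist fisheye: returns camera centre and unit rays in world"
    uv=np.atleast_2d(np.asarray(uv,float)); K,M=c["K"],c["mount"]
    p=uv-[K[0,2],K[1,2]]; r=np.linalg.norm(p,axis=1); th=r/K[0,0]
    s=np.where(r>1e-9,np.sin(th)/np.maximum(r,1e-9),0)
    d=np.c_[p*s[:,None],np.cos(th)]@M[:3,:3].T@rot.T
    return pos+rot@M[:3,3],d
def onplane_w(c,pos,rot,uv,z):
    C,d=rays_w(c,pos,rot,uv); return C+d*((z-C[2])/d[:,2])[:,None]
E
python3 - <<'E'
from h import *
for n,zs in(("top0",),("scene0",)) and (("top0",0),("scene0",0)):
    c=load(n); im=c["img"]; h=cv2.cvtColor(im,cv2.COLOR_RGB2HSV); H,S,V=[h[:,:,i].astype(int) for i in range(3)]
    org=(H>8)&(H<20)&(S>170)&(V>120)
    gr=(H>50)&(H<80)&(S>120)&(V>190) if n=="top0" else (H>50)&(H<80)&(S>150)&(V>150)
    print(n)
    for ce,a,_ in blobs(org,8,200): print(" org",ce.round(1),a,onplane(c,ce,45)[0].round(1))
    for ce,a,_ in blobs(gr,8,400): print(" green",ce.round(1),a,onplane(c,ce,54)[0].round(1))
    ox,oy,w,hh=(200,220,110,90) if n=="top0" else (300,150,120,100)
    sub=np.zeros(H.shape,bool); sub[oy:oy+hh,ox:ox+w]=1
    wh=sub&(V>180)&(S<50)
    for ce,a,m in blobs(wh,200):
        cs=max(cv2.findContours(m.astype(np.uint8),cv2.RETR_EXTERNAL,cv2.CHAIN_APPROX_NONE)[0],key=len)
        P=onplane(c,cs[:,0],8); r=cv2.minAreaRect(P[:,:2].astype(np.float32)); print(" plate",r)
    bk=sub&(V<70)
    for ce,a,m in blobs(bk,20,1000): print(" bar",ce.round(1),a,onplane(c,ce,44)[0].round(1))
E
```

```text
top0
 org [267.1 195.9] 129 [727.2 182.9  45. ]
 org [266.2 193.8] 82 [734.  185.8  45. ]
 org [414.7 255.7] 27 [ 545.9 -283.7   45. ]
 org [376.2 259.1] 17 [ 532.2 -164.1   45. ]
 org [478.7 271.5] 38 [ 501.  -480.5   45. ]
 org [420.6 272.1] 25 [ 495.1 -301.    45. ]
 org [384.2 283.1] 16 [ 458.3 -188.8   45. ]
 green [176.4 141.1] 14 [900.9 482.5  54. ]
 green [175.5 151.5] 14 [865.3 482.6  54. ]
 green [353.  276.8] 57 [474.6 -92.4  54. ]
 plate ((488.48065185546875, 203.9884033203125), (114.34469604492188, 156.5822296142578), 1.341301679611206)
scene0
 org [221.  246.2] 66 [ 477.6 -190.9   45. ]
 org [406.6 256.1] 179 [743.9 184.8  45. ]
 org [242.9 263.5] 75 [ 553.  -166.9   45. ]
 org [184.3 277.1] 74 [ 514.8 -302.8   45. ]
 org [198.9 289.5] 81 [ 564.7 -286.1   45. ]
 green [256.1 225.7] 66 [472.6 -89.   54. ]
 plate ((487.15740966796875, 206.15463256835938), (113.75720977783203, 152.66119384765625), 0.8121455907821655)
 bar [353.6 190.9] 201 [496.9 196.4  44. ]
```

```bash
cat >> h.py <<'E'
HOLES=np.array([[-40,60],[40,60],[-40,-60],[15,-60.]])
def fit2(src,dst):
    "rigid 2D fit -> yaw(rad), origin, residuals"
    src=np.asarray(src,float);dst=np.asarray(dst,float)
    a,b=src-src.mean(0),dst-dst.mean(0)
    th=np.arctan2((a[:,0]*b[:,1]-a[:,1]*b[:,0]).sum(),(a*b).sum())
    R=np.array([[np.cos(th),-np.sin(th)],[np.sin(th),np.cos(th)]])
    o=dst.mean(0)-R@src.mean(0); return th,o,dst-(src@R.T+o)
def goal(yaw):
    c,s=np.cos(yaw),np.sin(yaw)
    return np.array([[0,c,s],[0,s,-c],[-1,0,0.]])
def rows_to(p,R):
    "shift (m) and rotvec (rad) in tool axes from the measured pose"
    from workcell import env
    from scipy.spatial.transform import Rotation as Ro
    o=env.get_obs(); r0=np.array(o["ee_rot"]); d=r0.T@(np.array(p)-o["eef_pos"])/1000
    rv=Ro.from_matrix(r0.T@R).as_rotvec()
    print("now",np.round(o["eef_pos"],2),"F",np.round(o["contact_force"],1),"open",round(o["opening"],1),"t",o["time_s"])
    print("shift m",d.round(4),"rotvec",rv.round(4),"rows>=",max(np.linalg.norm(d)/.0417,np.degrees(np.linalg.norm(rv))/7.16).__round__(1))
E
python3 - <<'E'
from h import *
S=np.array([[468,-190],[542.6,-165.5],[505,-302],[555.3,-285]])
th,o,res=fit2(HOLES,S); print(np.degrees(th),o,res.round(1))
S=np.array([[458.3,-188.8],[532.2,-164.1],[495.1,-301],[545.9,-283.7]])
th,o,res=fit2(HOLES,S); print(np.degrees(th),o,res.round(1))
S=np.array([[477.6,-190.9],[553,-166.9],[514.8,-302.8],[564.7,-286.1]])
th,o,res=fit2(HOLES,S); print(np.degrees(th),o,res.round(1))
rows_to([504,-235,185],goal(np.radians(16.5)))
E
```

```text
18.130320876863284 [ 523.66469493 -233.68012876] [[ 1.  -0.9]
 [-0.4 -1.3]
 [ 0.7  1.1]
 [-1.3  1. ]]
18.3219697897514 [ 513.80815631 -232.43527197] [[ 1.3 -0.7]
 [-0.7 -1.2]
 [ 0.4  1. ]
 [-1.   1. ]]
17.90109001225935 [ 533.47242848 -234.75390799] [[ 0.6 -0.9]
 [-0.1 -1.5]
 [ 0.9  1.3]
 [-1.5  1.1]]
now [ 240.55 -494.42  238.86] F [-0.4  0.7  0. ] open 85.6 t 0.15
shift m [ 0.054  -0.118  -0.3504] rotvec [-1.406e+00 -7.000e-04  7.000e-04] rows>= 11.3
```

```bash
python3 - <<'E'
from h import *
rows_to([522,-233,190],goal(np.radians(18.1)))
E
```

```text
now [ 240.55 -494.42  238.86] F [-0.4  0.7  0. ] open 85.6 t 0.15
shift m [ 0.049  -0.1119 -0.3674] rotvec [-1.4339e+00 -7.0000e-04  7.0000e-04] rows>= 11.5
```

```bash
python3 -m crank '[0.012,-0.028,-0.092,-0.35,0,0, 0.024,-0.056,-0.184,-0.7,0,0, 0.036,-0.084,-0.276,-1.05,0,0, 0.049,-0.112,-0.367,-1.434,0,0, 0.049,-0.112,-0.367,-1.434,0,0, 0.049,-0.112,-0.367,-1.434,0,0, 0.049,-0.112,-0.367,-1.434,0,0, 0.049,-0.112,-0.367,-1.434,0,0, 0.049,-0.112,-0.367,-1.434,0,0, 0.049,-0.112,-0.367,-1.434,0,0, 0.049,-0.112,-0.367,-1.434,0,0, 0.049,-0.112,-0.367,-1.434,0,0]' -1 40; python3 - <<'E'
from h import *
rows_to([522,-233,190],goal(np.radians(18.1)))
E
```

```text
time_s: 1.15
eef_pos: [522.1, -232.0, 189.3]
ee_rot: [[-0.001, 0.948, 0.32], [0.001, 0.32, -0.948], [-1.0, -0.001, -0.002]]
contact_force: [0.3, 0.4, -0.3]
opening: 85.3
now [ 522.09 -231.99  189.3 ] F [ 0.3  0.4 -0.3] open 85.3 t 1.15
shift m [-0.0007 -0.0004  0.0009] rotvec [ 0.0094 -0.0017  0.0009] rows>= 0.1
```

```bash
cat >> h.py <<'E'
def snap(n):
    from workcell import env
    o=env.get_obs(); c=env.camera("wrist"); cv2.imwrite(f"pics/{n}.png",c["img"][:,:,::-1])
    np.savez(f"pics/{n}.npz",pos=o["eef_pos"],rot=o["ee_rot"],**c)
    print(n,np.round(o["eef_pos"],2),o["time_s"],np.round(o["joint_velocities"],2))
E
python3 -m crank '[0,0,0,0.009,0,0, 0,0,0,0.009,0,0, 0,0,0,0.009,0,0]'; python3 - <<'E'
from h import *
snap("w1")
E
```

```text
time_s: 1.4
eef_pos: [522.0, -232.0, 189.2]
ee_rot: [[-0.002, 0.951, 0.308], [0.001, 0.308, -0.951], [-1.0, -0.001, -0.002]]
contact_force: [-0.3, -0.0, -0.1]
opening: 85.2
w1 [ 521.97 -232.02  189.18] 1.4 [-0.25 -0.21  0.02 -0.04  0.02 -0.52]
```

View pics/w1.png

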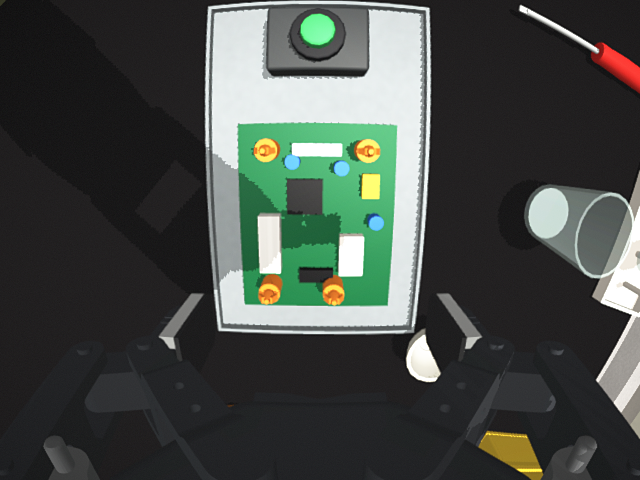

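The wrist picture shows all four standoffs: 1 at (265,150), 2 at (369,150), 3 at (269,290), 4 at (333,292), and the button at (318,30). I'll zoom in to measure them.

```bash
python3 - <<'E'
from h import *
c=load("w1"); im=c["img"][:,:,::-1]
L=[]
for u,v in((265,150),(369,150),(269,290),(333,292)):
    L.append(cv2.resize(im[v-22:v+22,u-22:u+22],None,fx=8,fy=8,interpolation=cv2.INTER_NEAREST))
cv2.imwrite("pics/w1z.png",np.vstack([np.hstack(L[:2]),np.hstack(L[2:])])[:, :][:600*2:1])
cv2.imwrite("pics/w1z.png",cv2.resize(cv2.imread("pics/w1z.png"),(600,600)))
h=cv2.cvtColor(c["img"],cv2.COLOR_RGB2HSV).astype(int); H,S,V=h[...,0],h[...,1],h[...,2]
m=(H>6)&(H<22)&(S>150)&(V>90); m[320:]=0
P=[]
for ce,a,mm in blobs(m,150,900):
    if ce[0]>450: continue
    cs=max(cv2.findContours(mm.astype(np.uint8),cv2.RETR_EXTERNAL,cv2.CHAIN_APPROX_NONE)[0],key=len)
    z=c["z_map"][mm]; uv=np.argwhere(mm)[:,::-1]
    C,d=rays_w(c,c["pos"],c["rot"],uv)
    M=c["mount"]; ax=c["rot"]@M[:3,2]
    X=C+d*(z/(d@ax))[:,None]; X=X[z>0]
    print(ce.round(1),a,"z pct",np.percentile(X[:,2],[2,25,50,75,98]).round(1))
    # shoulder pixels: height 31..36
    sh=X[(X[:,2]>31)&(X[:,2]<37)]; e=cv2.minEnclosingCircle(sh[:,:2].astype(np.float32)) if len(sh)>5 else None
    tp=X[X[:,2]>44]
    print("   shoulder n",len(sh),"circ",np.round(e[0],1),round(e[1],1),"tip mean",tp.mean(0).round(1),len(tp))
E
```

```text
[267.6 149.5] 227 z pct [12.  32.8 42.  46.2 49.8]
   shoulder n 33 circ [ 463.4 -188.9] 9.0 tip mean [ 464.  -188.7   47.1] 82
[365.1 150.4] 225 z pct [12.9 33.2 42.  45.7 49.9]
   shoulder n 27 circ [ 538.7 -165.4] 8.9 tip mean [ 538.7 -165.5   46.8] 82
[270.1 288.9] 465 z pct [ 9.2 21.4 33.  42.2 49.9]
   shoulder n 89 circ [ 498.7 -302.8] 9.2 tip mean [ 499.1 -302.3   47.1] 88
[333.  290.2] 417 z pct [12.2 25.  34.  43.5 49.3]
   shoulder n 77 circ [ 550.8 -286.4] 9.0 tip mean [ 551.1 -286.    46.9] 93
```

View pics/w1z.png

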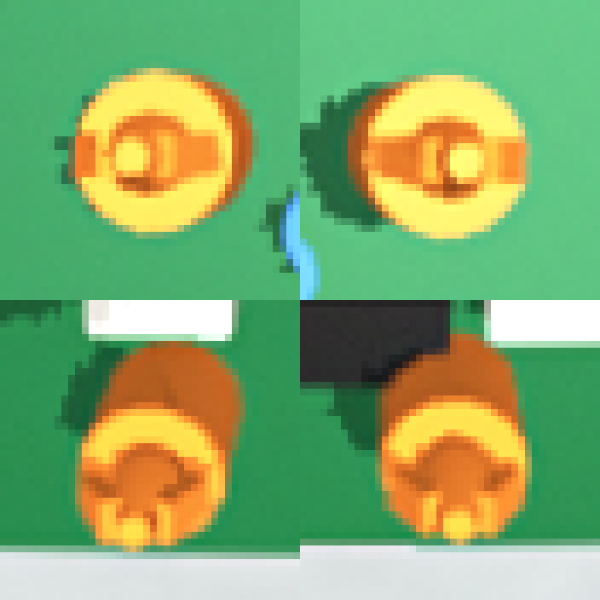

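The zooms show each shoulder ring and tip clearly, with fitted radii of about 9 mm as specified. Next I'll fit the tray pose and measure the tips separately as a check.

```bash
python3 - <<'E'
from h import *
c=load("w1")
sh=np.array([[463.4,-188.9],[538.7,-165.4],[498.7,-302.8],[550.8,-286.4]])
tp=np.array([[464,-188.7],[538.7,-165.5],[499.1,-302.3],[551.1,-286]])
for P in(sh,tp):
    th,o,r=fit2(HOLES,P); print("depth",np.degrees(th).round(2),o.round(2),r.round(2).tolist())
# tips by hand zoom (scale 600/88 px): zoom pos -> image
k=88/600.
tips=[(265-22+130*k,150-22+157*k),(369-22+(465-300)*k,150-22+160*k),(269-22+132*k,290-22+(532-300)*k),(333-22+(458-300)*k,292-22+(527-300)*k)]
tips=np.array(tips)-.5
for z in (50.,51):
    P=onplane_w(c,c["pos"],c["rot"],tips,z)[:,:2]; th,o,r=fit2(HOLES,P); print("tip ray z",z,np.degrees(th).round(2),o.round(2),r.round(2).tolist())
# shoulder rings by yellow-lit annulus (1,2): circle centres
sh12=np.array([(265-22+152*k,150-22+152*k),(369-22+(446-300)*k,150-22+157*k),(269-22+151*k,290-22+(475-300)*k),(333-22+(455-300)*k,292-22+(469-300)*k)])-.5
P=onplane_w(c,c["pos"],c["rot"],sh12,34)[:,:2]; th,o,r=fit2(HOLES,P); print("ring ray",np.degrees(th).round(2),o.round(2),r.round(2).tolist())
# button
h=cv2.cvtColor(c["img"],cv2.COLOR_RGB2HSV).astype(int)
m=(h[...,0]>50)&(h[...,0]<75)&(h[...,1]>120)&(h[...,2]>170); m[60:]=0
b=max(blobs(m,100),key=lambda x:x[1]); z=np.median(c["z_map"][b[2]])
uv=np.argwhere(b[2])[:,::-1]; X=onplane_w(c,c["pos"],c["rot"],uv,54)[:,:2]
print("button px",b[0],b[1],cv2.minEnclosingCircle(X.astype(np.float32)),X.mean(0))
C,d=rays_w(c,c["pos"],c["rot"],b[0]); ax=c["rot"]@c["mount"][:3,2]; print("depth pt",C+d*(z/(d@ax))[:,None])
E
```

```text
depth 17.36 [ 518.87 -234.01] [[0.62, -0.22], [-0.44, -0.59], [0.11, 0.41], [-0.29, 0.4]]
depth 17.39 [ 519.19 -233.76] [[0.91, -0.25], [-0.73, -0.95], [0.15, 0.67], [-0.34, 0.53]]
tip ray z 50.0 17.44 [ 518.91 -234.49] [[-0.06, 0.07], [-0.0, 0.34], [-0.06, -0.09], [0.12, -0.31]]
tip ray z 51 17.44 [ 518.87 -234.25] [[0.12, -0.11], [-0.1, 0.08], [-0.01, 0.15], [-0.02, -0.13]]
ring ray 17.46 [ 518.94 -234.24] [[-0.06, -0.07], [0.02, -0.08], [-0.03, 0.2], [0.07, -0.05]]
button px [316.76862745  28.13856209] 765 ((473.96240234375, -90.5370101928711), 12.49271011352539) [473.373464   -90.16171351]
depth pt [[473.76390133 -91.26250882  57.54430937]]
```

```bash
python3 - <<'E'
from h import *
rows_to([488,203,160],goal(np.radians(1.0)))
E
```

```text
now [ 521.95 -232.13  189.24] F [ 0.8 -1.   0.1] open 85.0 t 1.45
shift m [ 0.0299  0.1021 -0.4243] rotvec [ 0.2965 -0.0017  0.0012] rows>= 10.5
```

```bash
python3 -m crank '[0.006,0.02,-0.085,0.06,0,0, 0.012,0.04,-0.17,0.12,0,0, 0.018,0.06,-0.255,0.18,0,0, 0.03,0.102,-0.424,0.296,-0.0017,0.001, 0.03,0.102,-0.424,0.296,-0.0017,0.001, 0.03,0.102,-0.424,0.296,-0.0017,0.001, 0.03,0.102,-0.424,0.296,-0.0017,0.001, 0.03,0.102,-0.424,0.296,-0.0017,0.001, 0.03,0.102,-0.424,0.296,-0.0017,0.001, 0.03,0.102,-0.424,0.296,-0.0017,0.001, 0.03,0.102,-0.424,0.296,-0.0017,0.001, 0.03,0.102,-0.424,0.296,-0.0017,0.001]' ; python3 -m crank '[0,0,0,0,0,0, 0,0,0,0,0,0, 0,0,0,0,0,0]';python3 - <<'E'
from h import *
snap("w2")
rows_to([488,203,160],goal(np.radians(1.0)))
E
```

```text
time_s: 2.45
eef_pos: [487.2, 206.3, 159.6]
ee_rot: [[-0.0, 1.0, 0.02], [0.0, 0.02, -1.0], [-1.0, -0.0, -0.0]]
contact_force: [-0.5, 0.2, -0.4]
opening: 85.3
time_s: 2.7
eef_pos: [487.4, 205.4, 159.7]
ee_rot: [[-0.0, 1.0, 0.019], [0.0, 0.019, -1.0], [-1.0, -0.0, -0.0]]
contact_force: [1.4, -1.1, 0.3]
opening: 85.0
w2 [487.4  205.4  159.73] 2.7 [-0.32 -0.14  0.01 -0.02 -0.04  0.01]
now [487.46 205.29 159.78] F [-0.2  0.1  0. ] open 85.4 t 2.75
shift m [-0.0002  0.0005  0.0023] rotvec [ 0.0009 -0.0004  0.0002] rows>= 0.1
```

View pics/w2.png

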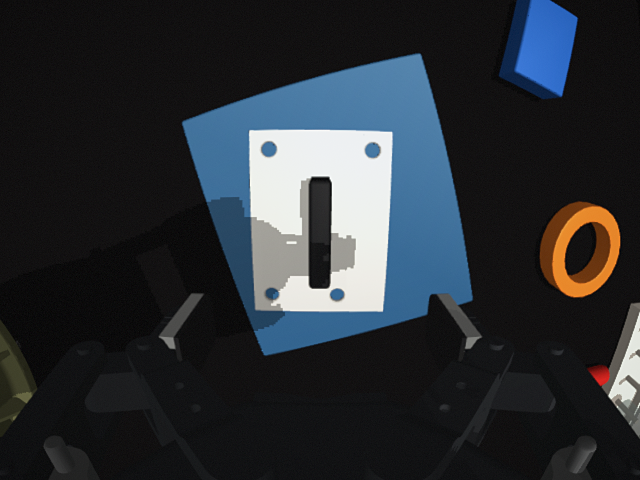

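The wrist picture shows the plate straight below the gripper. The holes are at (269,149), (373,150), (272,294) and (337,294), and the handle bar runs from (320,180) to (319,286). Next I'll measure the holes, the outline and the bar.

```bash
python3 - <<'E'
from h import *
c=load("w2"); h=cv2.cvtColor(c["img"],cv2.COLOR_RGB2HSV).astype(int); H,S,V=h[...,0],h[...,1],h[...,2]
uv=[]
m=(H>90)&(H<125)&(S>90)
for u,v in((269,149),(373,150),(272,294),(337,294)):
    s=np.zeros_like(m); s[v-13:v+14,u-13:u+14]=1
    b=max(blobs(m&s,20),key=lambda x:x[1]); uv.append(b[0]); print(b[0].round(2),b[1])
for z in(5,6,7):
    P=onplane_w(c,c["pos"],c["rot"],uv,z)[:,:2]; th,o,r=fit2(HOLES,P); print("holes z",z,np.degrees(th).round(2),o.round(2),r.round(2).tolist())
s=np.zeros_like(m); s[165:300,285:350]=1
b=max(blobs((V<75)&(S<150)&s,200),key=lambda x:x[1]); 
C,d=rays_w(c,c["pos"],c["rot"],np.argwhere(b[2])[:,::-1]); ax=c["rot"]@c["mount"][:3,2]
X=C+d*(c["z_map"][b[2]]/(d@ax))[:,None]; X=X[(X[:,2]>40)]
r=cv2.minAreaRect(X[:,:2].astype(np.float32)); print("bar top",r,X[:,2].mean())
print(c["pos"],c["rot"].round(4).tolist())
E
```

```text
[268.52 148.77] 158
[371.88 149.75] 155
[271.83 293.1 ] 108
[336.61 293.96] 112
holes z 5 0.5 [487.05 204.46] [[-0.04, 0.14], [0.05, 0.11], [-0.03, -0.1], [0.03, -0.15]]
holes z 6 0.5 [487.07 204.7 ] [[0.08, -0.07], [-0.11, -0.09], [0.08, 0.11], [-0.05, 0.06]]
holes z 7 0.5 [487.09 204.93] [[0.19, -0.28], [-0.27, -0.3], [0.2, 0.32], [-0.12, 0.26]]
bar top ((487.113525390625, 218.9892578125), (15.21540355682373, 105.75763702392578), 0.5925115942955017) 44.25858899856813
[487.39715926 205.40078913 159.73410015] [[-0.0003, 0.9998, 0.0185], [0.0003, 0.0185, -0.9998], [-1.0, -0.0003, -0.0004]]
```

```bash
python3 - <<'E'
from h import *
rows_to([487.1,204.7,50],goal(np.radians(0.5)))
E
```

```text
now [487.46 205.29 159.78] F [-0.2  0.1  0. ] open 85.4 t 2.75
shift m [ 0.1098 -0.0003  0.0006] rotvec [ 0.0096 -0.0004  0.0002] rows>= 2.6
```

```bash
python3 -m crank '[0.025,0,0.0005,0.005,0,0, 0.05,0,0.0005,0.0096,0,0, 0.075,0,0.0006,0.0096,-0.0004,0, 0.095,0,0.0006,0.0096,-0.0004,0, 0.11,-0.0003,0.0006,0.0096,-0.0004,0, 0.11,-0.0003,0.0006,0.0096,-0.0004,0, 0.11,-0.0003,0.0006,0.0096,-0.0004,0, 0.11,-0.0003,0.0006,0.0096,-0.0004,0]' -0.5 ; python3 - <<'E'
from h import *
rows_to([487.1,204.7,24],goal(np.radians(0.5)))
E
```

```text
time_s: 3.42
eef_pos: [487.9, 204.5, 50.9]
ee_rot: [[0.001, 1.0, 0.008], [0.0, 0.008, -1.0], [-1.0, 0.001, -0.0]]
contact_force: [-0.4, 0.5, 0.2]
opening: 63.9
now [487.86 204.47  50.94] F [-0.4  0.5  0.2] open 63.9 t 3.4167
shift m [ 0.0269 -0.0008 -0.0002] rotvec [-0.0008 -0.0004 -0.0012] rows>= 0.6
```

```bash
python3 -m crank '[0.007,-0.0004,0,0,0,-0.001, 0.014,-0.0008,0,0,0,-0.001, 0.021,-0.0008,0,0,0,-0.001, 0.027,-0.0008,0,0,0,-0.001, 0.027,-0.0008,0,0,0,-0.001, 0.027,-0.0008,0,0,0,-0.001]' ; python3 - <<'E'
from h import *
rows_to([487.1,204.7,24],goal(np.radians(0.5)))
E
```

```text
time_s: 3.92
eef_pos: [486.9, 204.4, 23.5]
ee_rot: [[-0.001, 1.0, 0.008], [0.0, 0.008, -1.0], [-1.0, -0.001, -0.0]]
contact_force: [-0.8, 0.0, 0.1]
opening: 63.7
now [486.87 204.42  23.49] F [-0.8  0.   0.1] open 63.7 t 3.9167
shift m [-0.0005  0.0002 -0.0003] rotvec [-0.0008 -0.0001  0.0007] rows>= 0.0
```

```bash
python3 -m crank '[0,0,0,0,0,0, 0,0,0,0,0,0, 0,0,0,0,0,0, 0,0,0,0,0,0, 0,0,0,0,0,0, 0,0,0,0,0,0, 0,0,0,0,0,0, 0,0,0,0,0,0, 0,0,0,0,0,0, 0,0,0,0,0,0]' 1 70 ; python3 - <<'E'
from h import *
snap("w3")
E
```

```text
time_s: 4.75
eef_pos: [487.1, 204.5, 23.9]
ee_rot: [[-0.0, 1.0, 0.008], [0.0, 0.008, -1.0], [-1.0, -0.0, -0.0]]
contact_force: [-1.9, 0.4, 5.3]
opening: 14.8
w3 [487.08 204.52  23.87] 4.75 [-0.01 -0.04  0.02  0.02  0.08  0.01]
```

View pics/w3.png

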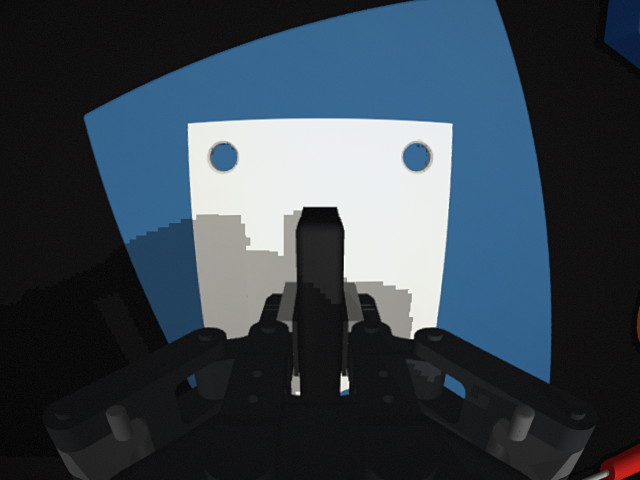

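The bar is held between the pads, and holes 1 (223,156) and 2 (417,156) are in view. From these I'll check the plate's pose in the hand and then plan the lift.

```bash
cat >> h.py <<'E'
def plate_in_hand(n,dz_under=None,seeds=((223,156),(417,156))):
    "holes 1,2 seen from the wrist, plate rigid in tool: returns plate origin in tool (y,z) and yaw offset"
    c=load(n); h=cv2.cvtColor(c["img"],cv2.COLOR_RGB2GRAY).astype(int)
    uv=[]
    for u,v in seeds:
        s=np.zeros(h.shape,bool); s[v-24:v+25,u-24:u+25]=1
        b=[x for x in blobs((h<165)&s,150,1500)]; b=max(b,key=lambda x:x[1]); uv.append(b[0]); print(b[0].round(2),b[1])
    return c,uv
E
python3 - <<'E'
from h import *
c,uv=plate_in_hand("w3")
for z in(5,6,7):
    P=onplane_w(c,c["pos"],c["rot"],uv,z)[:,:2]; th,o,r=fit2(HOLES[:2],P); print("z",z,np.degrees(th).round(2),o.round(2),r.round(2).tolist())
print(c["pos"],np.degrees(np.arctan2(c["rot"][1,1],c["rot"][0,1])))
rows_to([487.1,204.5,124],goal(np.radians(0.5)))
E
```

```text
[223.3  156.46] 651
[416.42 156.52] 654
z 5 0.41 [486.98 204.7 ] [[-0.35, -0.0], [0.35, 0.0]]
z 6 0.41 [486.98 204.74] [[-0.09, -0.0], [0.09, 0.0]]
z 7 0.41 [486.98 204.78] [[0.18, 0.0], [-0.18, -0.0]]
[487.08259395 204.5227479   23.86954724] 0.46049589155366816
now [487.1  204.5   23.88] F [0.1 0.3 4.9] open 14.9 t 4.8
shift m [-0.1001 -0.     -0.    ] rotvec [-0.0008 -0.0004 -0.    ] rows>= 2.4
```

```bash
python3 -m crank '[-0.004,0,0,0,0,0, -0.01,0,0,0,0,0, -0.02,0,0,0,0,0, -0.032,0,0,0,0,0, -0.046,0,0,0,0,0, -0.06,0,0,0,0,0, -0.074,0,0,0,0,0, -0.088,0,0,0,0,0, -0.098,0,0,0,0,0, -0.105,0,0,0,0,0, -0.11,0,0,0,0,0, -0.11,0,0,0,0,0]' ; python3 - <<'E'
from h import *
snap("w4")
rows_to([519.05,-234.4,130],goal(np.radians(17.5)))
E
```

```text
time_s: 5.8
eef_pos: [487.3, 204.6, 134.8]
ee_rot: [[0.001, 1.0, 0.008], [0.001, 0.008, -1.0], [-1.0, 0.001, -0.001]]
contact_force: [-0.5, -0.3, -2.7]
opening: 14.9
w4 [487.33 204.58 134.82] 5.8 [-0.02  1.35  1.04 -0.02 -1.21  0.03]
now [487.09 204.49 134.05] F [ 0.5  0.2 -2.8] open 15.0 t 5.85
shift m [0.0039 0.0284 0.4391] rotvec [-0.2974 -0.0004 -0.0004] rows>= 10.6
```

View pics/w4.png

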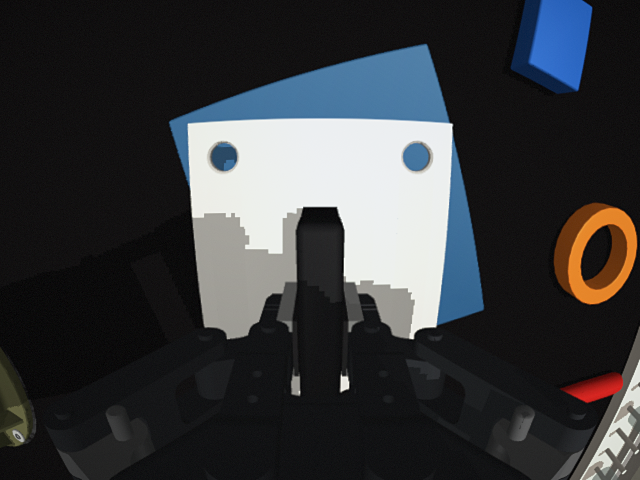

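The plate is off the mat. The force reads −2.8 N, which matches its weight, and the holes sit at the same pixels (223,156) and (417,156), so it hasn't slipped. Now I'll carry it over the tray.

```bash
python3 -m crank '[0,0,0.006,-0.005,0,0, 0,0.001,0.018,-0.013,0,0, 0,0.002,0.036,-0.025,0,0, 0,0.004,0.058,-0.04,0,0, 0,0.005,0.081,-0.055,0,0, 0,0.007,0.104,-0.07,0,0, 0,0.008,0.127,-0.086,0,0, 0.001,0.010,0.15,-0.1,0,0, 0.001,0.011,0.173,-0.117,0,0, 0.001,0.013,0.196,-0.133,0,0, 0.002,0.014,0.216,-0.147,0,0, 0.002,0.015,0.23,-0.155,0,0]' ; python3 - <<'E'
from h import *
rows_to([519.05,-234.4,130],goal(np.radians(17.5)))
E
```

```text
time_s: 6.85
eef_pos: [503.4, -27.4, 131.1]
ee_rot: [[-0.001, 0.987, 0.162], [0.0, 0.162, -0.987], [-1.0, -0.001, -0.001]]
contact_force: [0.5, 0.4, -3.3]
opening: 15.1
now [503.37 -27.38 131.08] F [ 0.5  0.4 -3.3] open 15.1 t 6.85
shift m [ 0.001  -0.0181  0.2068] rotvec [-0.1424 -0.0007  0.0011] rows>= 5.0
```

```bash
python3 -m crank '[0,-0.001,0.012,-0.008,0,0, 0,-0.003,0.033,-0.022,0,0, 0,-0.005,0.056,-0.038,0,0, 0,-0.007,0.079,-0.054,0,0, 0,-0.009,0.102,-0.07,0,0, 0,-0.011,0.125,-0.085,0,0, 0,-0.013,0.148,-0.1,0,0, 0,-0.015,0.169,-0.115,0,0, 0.001,-0.0165,0.187,-0.128,0,0.001, 0.001,-0.0175,0.199,-0.137,-0.0007,0.001, 0.001,-0.018,0.206,-0.1424,-0.0007,0.001, 0.001,-0.018,0.2068,-0.1424,-0.0007,0.001]' ; python3 -m crank '[0,0,0,0,0,0, 0,0,0,0,0,0]'; python3 - <<'E'
from h import *
rows_to([519.05,-234.4,82],goal(np.radians(17.5)))
snap("w5")
E
```

```text
time_s: 7.85
eef_pos: [518.7, -235.4, 129.3]
ee_rot: [[-0.001, 0.954, 0.3], [0.0, 0.3, -0.954], [-1.0, -0.001, -0.001]]
contact_force: [-0.2, 0.1, -2.5]
opening: 14.9
time_s: 8.02
eef_pos: [518.5, -234.9, 128.9]
ee_rot: [[-0.002, 0.954, 0.3], [0.001, 0.3, -0.954], [-1.0, -0.001, -0.001]]
contact_force: [-0.1, -0.7, -2.3]
opening: 15.1
now [ 518.47 -234.89  128.87] F [-0.1 -0.7 -2.3] open 15.1 t 8.0167
shift m [ 0.0469  0.0008 -0.0002] rotvec [-0.0008 -0.0013  0.0015] rows>= 1.1
w5 [ 518.47 -234.89  128.87] 8.0167 [ 0.52 -0.39 -0.06 -0.02  0.08 -0.  ]
```

View pics/w5.png

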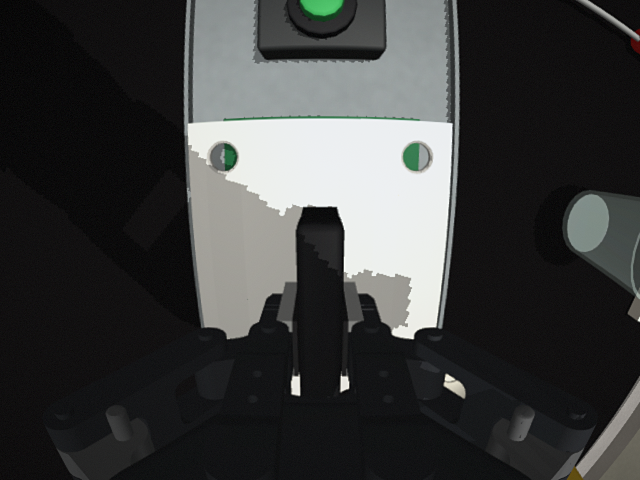

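The plate is level and centred over the tray, with both holes still at (223,156) and (417,156). Next I'll lower it to just above the post tips.

```bash
python3 -m crank '[0.004,0.0003,0,0,0,0, 0.012,0.0008,-0.0002,0,-0.001,0.001, 0.021,0.0008,-0.0002,0,-0.001,0.001, 0.03,0.0008,-0.0002,0,-0.001,0.001, 0.039,0.0008,-0.0002,0,-0.001,0.001, 0.045,0.0008,-0.0002,0,-0.001,0.001, 0.049,0.0008,-0.0002,0,-0.001,0.001, 0.05,0.0008,-0.0002,0,-0.001,0.001, 0.05,0.0008,-0.0002,0,-0.001,0.001]' ; python3 - <<'E'
from h import *
rows_to([519.05,-234.4,64],goal(np.radians(17.5)))
snap("w6")
rows_to([519.05,-234.4,64],goal(np.radians(17.5)))
E
```

```text
time_s: 8.82
eef_pos: [519.2, -234.3, 78.8]
ee_rot: [[-0.001, 0.954, 0.3], [0.0, 0.3, -0.954], [-1.0, -0.0, -0.0]]
contact_force: [0.6, -0.0, -2.6]
opening: 14.8
now [ 519.21 -234.28   78.79] F [ 0.6 -0.  -2.6] open 14.8 t 8.8167
shift m [ 0.0148 -0.0002  0.0001] rotvec [-0.0005 -0.0004  0.0005] rows>= 0.4
w6 [ 519.21 -234.28   78.79] 8.8167 [ 0.07 -0.84 -0.31  0.14  0.36  0.02]
now [ 519.36 -234.36   79.18] F [ 0.7 -1.1 -3.3] open 15.1 t 8.8667
shift m [ 0.0152 -0.0003 -0.0001] rotvec [-0.0005  0.      0.0001] rows>= 0.4
```

View pics/w6.png

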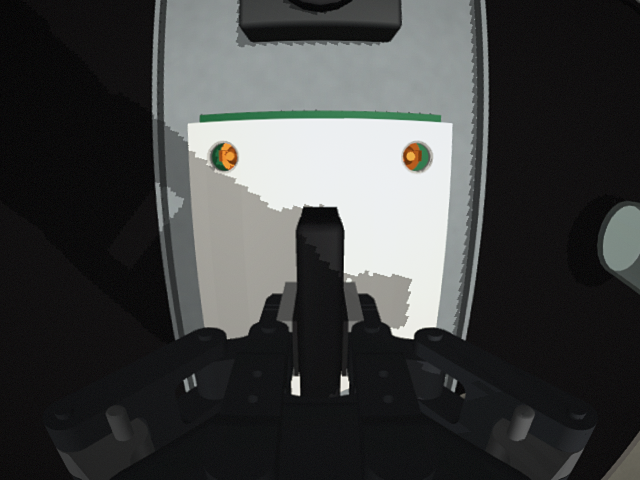

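Both post tips show through the holes, at (229,156) and (411,156), and they're symmetric. I'll check them by casting rays to z = 51 mm.

```bash
python3 - <<'E'
from h import *
c=load("w6"); im=c["img"][:,:,::-1]
cv2.imwrite("pics/w6z.png",np.hstack([cv2.resize(im[136:176,u-20:u+20],None,fx=9,fy=9,interpolation=cv2.INTER_NEAREST) for u in(223,417)]))
P=onplane_w(c,c["pos"],c["rot"],[(229,156),(411,156)],51)[:,:2]; th,o,r=fit2(HOLES[:2],P); print(np.degrees(th),o,r)
_,uv=plate_in_hand("w6"); P=onplane_w(c,c["pos"],c["rot"],uv,c["pos"][2]-19.9+2)[:,:2]; th,o,r=fit2(HOLES[:2],P); print(np.degrees(th),o,r)
E
```

```text
17.440923576436866 [ 519.05394488 -234.352782  ] [[-0.12986524 -0.04079919]
 [ 0.12986524  0.04079919]]
[217.33 163.69] 902
[417.16 156.65] 608
19.41392635867627 [ 520.18105262 -235.22844845] [[-1.54123356 -0.54317512]
 [ 1.54123356  0.54317512]]
```

View pics/w6z.png

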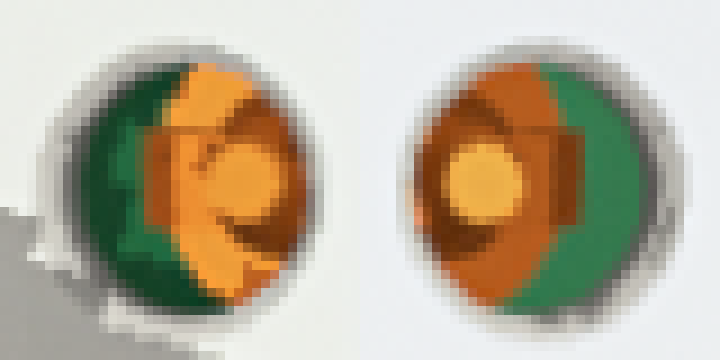

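The tip fit gives (519.05, −234.35) at 17.44°, which agrees with the plan. The hole mask in this frame was spoiled by a shadow and I ignored it, since the holes are visibly at the same pixels. Lowering slowly onto the barbs.

```bash
python3 -m crank '[0.0015,-0.0003,0,0,0,0, 0.003,-0.0003,0,0,0,0, 0.005,-0.0003,0,0,0,0, 0.007,-0.0003,0,0,0,0, 0.009,-0.0003,0,0,0,0, 0.011,-0.0003,0,0,0,0, 0.0125,-0.0003,0,0,0,0, 0.013,-0.0003,0,0,0,0, 0.013,-0.0003,0,0,0,0]' ; python3 - <<'E'
from h import *
rows_to([519.05,-234.4,64],goal(np.radians(17.5)))
snap("w7")
rows_to([519.05,-234.4,53],goal(np.radians(17.5)))
E
```

```text
time_s: 9.62
eef_pos: [519.0, -234.4, 66.0]
ee_rot: [[-0.0, 0.954, 0.3], [0.0, 0.3, -0.954], [-1.0, -0.0, -0.0]]
contact_force: [-0.3, -0.8, -2.3]
opening: 14.9
now [ 519.   -234.42   66.02] F [-0.3 -0.8 -2.3] open 14.9 t 9.6167
shift m [ 0.002   0.0001 -0.    ] rotvec [-0.0005 -0.0001  0.0002] rows>= 0.0
w7 [ 519.   -234.42   66.02] 9.6167 [ 0.01 -0.32 -0.18  0.1   0.18  0.31]
now [ 519.06 -234.45   66.15] F [-0.3  0.2 -2.4] open 15.0 t 9.6667
shift m [ 0.0132  0.     -0.0001] rotvec [-0.0005  0.      0.0002] rows>= 0.3
```

View pics/w7.png

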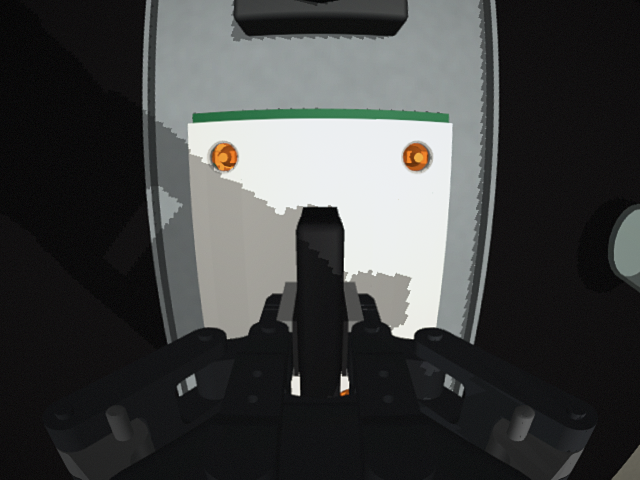

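The posts are centred in the holes at (224,157) and (417,157), with no side force. Now pressing down in small steps.

```bash
python3 -m crank '[0.001,0,0,0,0,0, 0.002,0,0,0,0,0, 0.003,0,0,0,0,0, 0.004,0,0,0,0,0, 0.005,0,0,0,0,0, 0.006,0,0,0,0,0, 0.006,0,0,0,0,0]' - 90; python3 - <<'E'
from h import *
rows_to([519.05,-234.4,53.5],goal(np.radians(17.5)))
E
```

```text
time_s: 10.25
eef_pos: [519.6, -234.6, 61.2]
ee_rot: [[0.002, 0.954, 0.3], [-0.001, 0.3, -0.954], [-1.0, 0.001, 0.001]]
contact_force: [-0.8, 1.9, 7.3]
opening: 14.7
now [ 519.62 -234.65   61.19] F [-0.8  1.9  7.3] open 14.7 t 10.25
shift m [ 0.0077 -0.0005 -0.0004] rotvec [-0.0005  0.0012 -0.0012] rows>= 0.2
```

```bash
python3 -m crank '[0.001,0,0,0,0,0, 0.002,-0.0003,-0.0002,0,0.001,-0.001, 0.003,-0.0003,-0.0002,0,0.001,-0.001, 0.004,-0.0003,-0.0002,0,0.001,-0.001, 0.005,-0.0003,-0.0002,0,0.001,-0.001, 0.006,-0.0003,-0.0002,0,0.001,-0.001, 0.006,-0.0003,-0.0002,0,0.001,-0.001]' ; python3 - <<'E'
from h import *
rows_to([519.05,-234.4,53.5],goal(np.radians(17.5)))
snap("w8")
E
```

```text
time_s: 10.83
eef_pos: [519.0, -234.4, 54.7]
ee_rot: [[-0.001, 0.954, 0.3], [0.0, 0.3, -0.954], [-1.0, -0.0, -0.0]]
contact_force: [-0.3, 0.1, -4.7]
opening: 14.4
now [ 518.99 -234.39   54.71] F [-0.3  0.1 -4.7] open 14.4 t 10.8333
shift m [0.0012 0.0001 0.    ] rotvec [-0.0004 -0.0004  0.0004] rows>= 0.0
w8 [ 518.99 -234.39   54.71] 10.8333 [-0.09  0.4   0.27 -0.07  0.01 -0.1 ]
```

View pics/w8.png

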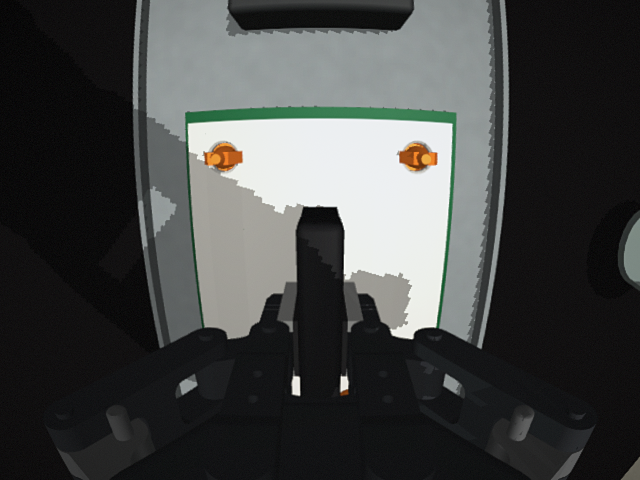

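The barbs of standoffs 1 (223,157) and 2 (418,157) now show above the plate, so those two have clicked. I'll push a bit further to seat all four.

```bash
python3 -m crank '[0.001,0,0,0,0,0, 0.002,0,0,0,0,0, 0.003,0,0,0,0,0, 0.004,0,0,0,0,0, 0.004,0,0,0,0,0]' ; python3 - <<'E'
from h import *
rows_to([519.05,-234.4,53.5],goal(np.radians(17.5)))
E
```

```text
time_s: 11.3
eef_pos: [519.1, -234.5, 53.8]
ee_rot: [[-0.0, 0.954, 0.3], [-0.0, 0.3, -0.954], [-1.0, -0.0, 0.0]]
contact_force: [-18.9, 10.3, 37.8]
opening: 14.1
now [ 519.12 -234.49   53.8 ] F [-18.9  10.3  37.8] open 14.1 t 11.3
shift m [ 0.0003 -0.     -0.0001] rotvec [-0.0002  0.0002  0.0001] rows>= 0.0
```

```bash
python3 -m crank '[0,0,0,0,0,0, 0,0,0,0,0,0]'; python3 -m crank '[0,0,0,0,0,0, 0,0,0,0,0,0, 0,0,0,0,0,0, 0,0,0,0,0,0, 0,0,0,0,0,0]' -0.2; python3 - <<'E'
from h import *
rows_to([519.05,-234.4,53.5],goal(np.radians(17.5)))
E
```

```text
time_s: 11.47
eef_pos: [519.2, -234.5, 54.2]
ee_rot: [[0.0, 0.954, 0.301], [-0.001, 0.301, -0.954], [-1.0, 0.0, 0.001]]
contact_force: [-0.1, 0.2, -2.1]
opening: 14.7
time_s: 11.88
eef_pos: [519.2, -234.6, 54.1]
ee_rot: [[0.0, 0.954, 0.301], [-0.001, 0.301, -0.954], [-1.0, 0.0, 0.001]]
contact_force: [0.5, 0.1, -0.2]
opening: 51.2
now [ 519.23 -234.58   54.12] F [ 0.5  0.1 -0.2] open 51.2 t 11.8833
shift m [ 0.0006 -0.0001 -0.0002] rotvec [-0.0002  0.0007 -0.0003] rows>= 0.0
```

Released cleanly. Now I'll rise straight up to the viewing height and inspect all four standoffs.

```bash
python3 -m crank '[-0.006,0,0,0,0,0, -0.02,0,0,0,0,0, -0.04,0,0,0,0,0, -0.065,0,0,0,0,0, -0.09,0,0,0,0,0, -0.115,0,0,0,0,0, -0.13,0,0,0,0,0, -0.136,0,0,0,0,0, -0.136,0,0,0,0,0, -0.136,0,0,0,0,0, -0.136,0,0,0,0,0]' -1; python3 - <<'E'
from h import *
snap("w9")
c=load("w9"); im=c["img"][:,:,::-1]
cv2.imwrite("pics/w9z.png",cv2.resize(im[120:320,220:420],None,fx=3,fy=3,interpolation=cv2.INTER_CUBIC))
E
```

```text
time_s: 12.8
eef_pos: [518.8, -234.3, 188.8]
ee_rot: [[-0.001, 0.954, 0.301], [0.0, 0.301, -0.954], [-1.0, -0.001, -0.001]]
contact_force: [0.2, 0.5, -0.8]
opening: 85.5
w9 [ 518.76 -234.27  188.78] 12.8 [ 0.07  0.18 -0.15 -0.09  0.12  0.01]
```

View pics/w9z.png

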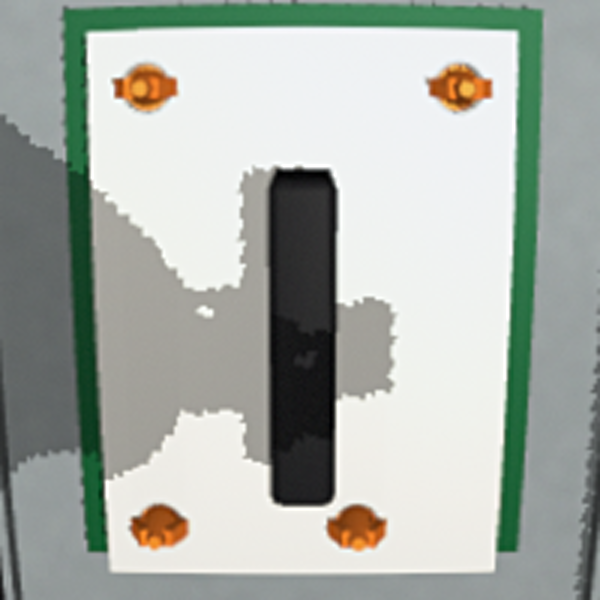

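View pics/w9.png

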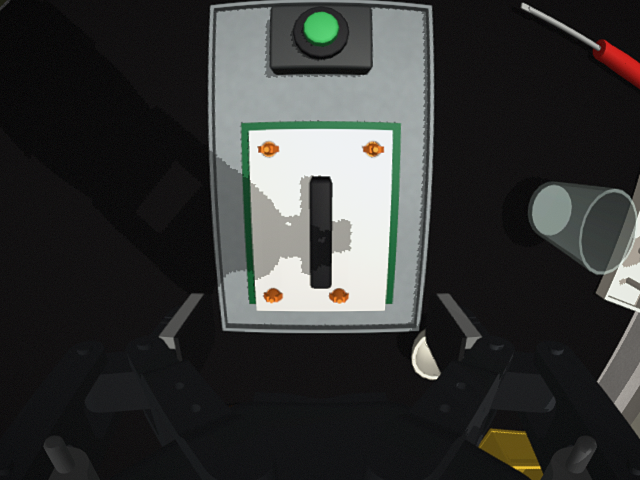

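All four posts show their barbs spread over the plate, at wrist pixels (268,149), (373,149), (272,296) and (339,296). Next I'll check the plate's height and levelness by depth, and measure the button.

```bash
python3 - <<'E'
from h import *
c=load("w9"); ax=c["rot"]@c["mount"][:3,2]
for u,v in((256,140),(385,140),(262,305),(378,305),(290,220),(355,210)):
    C,d=rays_w(c,c["pos"],c["rot"],(u,v)); z=np.median(c["z_map"][v-2:v+3,u-2:u+3]); print((u,v),(C+d*(z/(d@ax))[:,None])[0].round(1))
h=cv2.cvtColor(c["img"],cv2.COLOR_RGB2HSV).astype(int)
m=(h[...,0]>50)&(h[...,0]<75)&(h[...,1]>120)&(h[...,2]>150); m[60:]=0
b=max(blobs(m,100),key=lambda x:x[1]); uv=np.argwhere(b[2])[:,::-1]
C,d=rays_w(c,c["pos"],c["rot"],uv); X=C+d*(c["z_map"][b[2]]/(d@ax))[:,None]
print("button z pct",np.percentile(X[:,2],[5,50,95]).round(1),"mean",X.mean(0).round(1),cv2.minEnclosingCircle(X[:,:2].astype(np.float32)))
P=onplane_w(c,c["pos"],c["rot"],uv,54)[:,:2].astype(np.float32); print(cv2.minEnclosingCircle(P))
rows_to([473.9,-90.8,100],goal(np.radians(17.5)))
E
```

```text
(256, 140) [ 451.7 -185.3   37.7]
(385, 140) [ 546.  -155.7   37.6]
(262, 305) [ 492.4 -316.4   37.4]
(378, 305) [ 586.9 -286.6   37.5]
(290, 220) [ 494.9 -237.9   37.8]
(355, 210) [ 541.2 -215.    37.1]
button z pct [56.1 57.4 58.6] mean [474.3 -91.7  57.7] ((485.3840637207031, -125.11870574951172), 47.680294036865234)
((473.8661193847656, -90.47384643554688), 12.089818000793457)
now [ 518.79 -234.29  188.76] F [ 0.6 -0.1 -0.1] open 85.3 t 12.85
shift m [ 0.0889  0.0004 -0.1503] rotvec [-0.0002 -0.0008  0.0012] rows>= 4.2
```

Plate top reads 37.1–37.8 mm at all six points (expected 38), so it's level and home. Now over to the button with the gripper shut.

```bash
python3 -m crank '[0.005,0,-0.025,0,0,0, 0.01,0,-0.06,0,0,0, 0.02,0,-0.095,0,0,0, 0.04,0,-0.125,0,0,0, 0.06,0,-0.145,0,0,0, 0.08,0.0004,-0.15,0,-0.0008,0.0012, 0.089,0.0004,-0.15,0,-0.0008,0.0012, 0.089,0.0004,-0.15,0,-0.0008,0.0012, 0.089,0.0004,-0.15,0,-0.0008,0.0012, 0.089,0.0004,-0.15,0,-0.0008,0.0012]' 1 40; python3 - <<'E'
from h import *
rows_to([474,-90.9,66],goal(np.radians(17.5)))
snap("w10")
E
```

```text
time_s: 13.68
eef_pos: [474.6, -91.9, 100.7]
ee_rot: [[0.001, 0.954, 0.3], [-0.0, 0.3, -0.954], [-1.0, 0.001, 0.001]]
contact_force: [-0.4, 0.2, -0.3]
opening: 0.0
now [474.57 -91.86 100.68] F [-0.4  0.2 -0.3] open 0.0 t 13.6833
shift m [ 0.0347 -0.0003 -0.0011] rotvec [-0.0011  0.0006 -0.0009] rows>= 0.8
w10 [474.57 -91.86 100.68] 13.6833 [ 0.05 -0.52  0.14  0.02 -0.22  0.07]
```

View pics/w10.png

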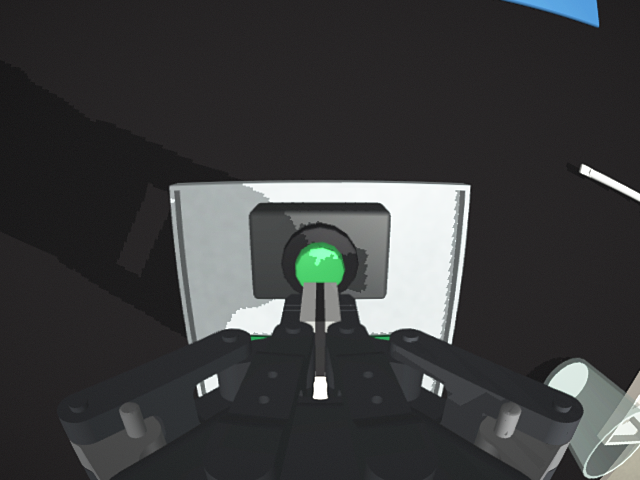

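The shut fingertips sit directly in front of the green button at (320,265) in the picture. Descending in small steps.

```bash
python3 -m crank '[0.006,0,-0.0005,0,0,0, 0.014,-0.0003,-0.001,0,0,0, 0.022,-0.0003,-0.001,0,0,0, 0.028,-0.0003,-0.001,0,0,0, 0.032,-0.0003,-0.001,0,0,0, 0.0347,-0.0003,-0.001,0,0,0, 0.0347,-0.0003,-0.001,0,0,0]'; python3 -m crank '[0.001,0,0,0,0,0, 0.002,0,0,0,0,0, 0.003,0,0,0,0,0, 0.004,0,0,0,0,0, 0.005,0,0,0,0,0]'; python3 - <<'E'
from h import *
rows_to([474,-90.9,56],goal(np.radians(17.5)))
E
```

```text
time_s: 14.32
eef_pos: [473.8, -90.9, 65.5]
ee_rot: [[0.0, 0.954, 0.3], [-0.0, 0.3, -0.954], [-1.0, 0.0, 0.0]]
contact_force: [-0.7, 0.9, 2.1]
opening: 0.2
time_s: 14.73
eef_pos: [474.0, -91.0, 60.7]
ee_rot: [[0.001, 0.954, 0.3], [-0.0, 0.3, -0.954], [-1.0, 0.001, 0.001]]
contact_force: [-0.9, -0.8, 3.7]
opening: 0.1
now [473.98 -90.95  60.65] F [-0.9 -0.8  3.7] open 0.1 t 14.7333
shift m [ 0.0047  0.     -0.    ] rotvec [-0.0011  0.0006 -0.0008] rows>= 0.1
```

```bash
python3 -m crank '[0.001,0,0,0,0,0, 0.002,0,0,0,0,0, 0.003,0,0,0,0,0, 0.003,0,0,0,0,0]'; python3 - <<'E'
from h import *
rows_to([474,-90.9,56],goal(np.radians(17.5)))
E
```

```text
time_s: 15.07
eef_pos: [474.3, -91.0, 59.6]
ee_rot: [[0.002, 0.954, 0.3], [-0.001, 0.3, -0.954], [-1.0, 0.002, 0.001]]
contact_force: [-13.8, 2.9, 34.2]
opening: 0.2
now [474.29 -90.98  59.56] F [-13.8   2.9  34.2] open 0.2 t 15.0667
shift m [ 0.0036 -0.0003 -0.0002] rotvec [-0.0009  0.001  -0.0015] rows>= 0.1
```

The button is on its end stop: travel is about 6 mm and the force jumped to 34 N. I'll hold for a moment, then let go.

```bash
python3 -m crank '[0.0005,0,0,0,0,0, 0.0005,0,0,0,0,0, 0.0005,0,0,0,0,0, 0.0005,0,0,0,0,0]'; python3 -m crank '[-0.004,0,0,0,0,0, -0.012,0,0,0,0,0, -0.03,0,0,0,0,0, -0.06,0,0,0,0,0, -0.09,0,0,0,0,0, -0.12,0,0,0,0,0, -0.13,0.0,0.03,0,0,0, -0.13,0.0,0.06,0,0,0, -0.13,0.0,0.09,0,0,0, -0.13,0.0,0.11,0,0,0, -0.13,0.0,0.11,0,0,0, -0.13,0,0.11,0,0,0]';  python3 - <<'E'
from h import *
snap("w11")
from workcell import env
for n in("top","scene"):
    c=env.camera(n); cv2.imwrite(f"pics/{n}1.png",c["img"][:,:,::-1]); np.savez(f"pics/{n}1.npz",**c)
c=load("w11"); ax=c["rot"]@c["mount"][:3,2]
h=cv2.cvtColor(c["img"],cv2.COLOR_RGB2HSV).astype(int)
m=(h[...,0]>50)&(h[...,0]<75)&(h[...,1]>120)&(h[...,2]>150); m[130:]=0
for b in blobs(m,100):
    uv=np.argwhere(b[2])[:,::-1]; C,d=rays_w(c,c["pos"],c["rot"],uv); X=C+d*(c["z_map"][b[2]]/(d@ax))[:,None]
    print(b[0],b[1],"z pct",np.percentile(X[:,2],[5,50,95]).round(1))
E
```

```text
time_s: 15.4
eef_pos: [474.4, -91.0, 59.8]
ee_rot: [[0.002, 0.954, 0.3], [-0.001, 0.3, -0.954], [-1.0, 0.002, 0.001]]
contact_force: [-6.6, 2.3, 16.3]
opening: 0.1
time_s: 16.4
eef_pos: [506.9, -196.4, 189.8]
ee_rot: [[0.002, 0.954, 0.299], [-0.0, 0.299, -0.954], [-1.0, 0.001, 0.001]]
contact_force: [-0.5, -0.3, 0.3]
opening: 0.5
w11 [ 506.95 -196.43  189.77] 16.4 [ 1.76 -1.18  1.46  0.18 -0.14  0.42]
[319.92281106  78.71313364] 868 z pct [56.2 57.4 58.7]
```

View pics/w11.png

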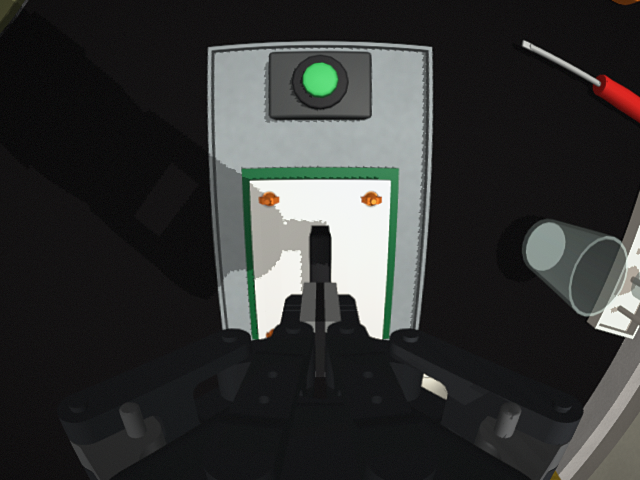

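View pics/scene1.png

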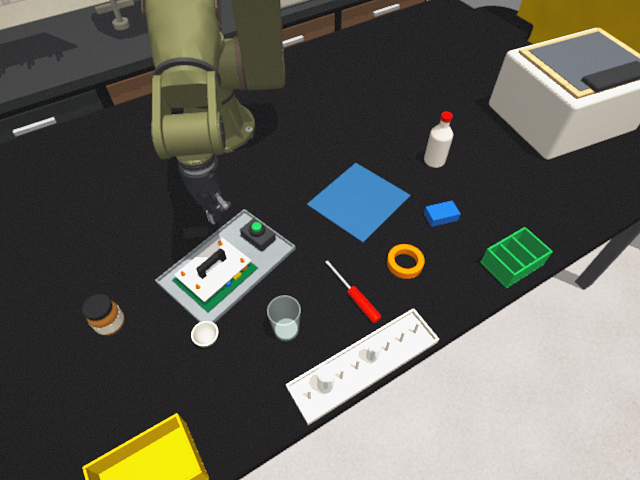

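The button reads the same height as before the press (57.4 mm), so it has sprung back. The plate is home on its standoffs, the bystanders sit at the same pixels as at the start, and the arm is clear. I'll let the arm settle and hand in.

```bash
python3 -m crank '[0,0,0,0,0,0, 0,0,0,0,0,0, 0,0,0,0,0,0, 0,0,0,0,0,0]'; python3 - <<'E'
from workcell import env
print(env.sign_off())
E
```

```text
time_s: 16.88
eef_pos: [507.0, -194.8, 190.2]
ee_rot: [[0.002, 0.954, 0.301], [-0.001, 0.301, -0.954], [-1.0, 0.002, 0.001]]
contact_force: [-0.6, 0.1, -0.3]
opening: 0.1
the job is handed in; nothing more can be done
None
```

I fitted the cover plate onto the four standoffs, pressed the reset button to its stop and let it go, then handed the job in at 16.9 s. The hand-in gave no verdict, so these checks are my only evidence:

- **Plate:** After release, the barbs showed spread over the plate at all four holes. Its top measured 37.1–37.8 mm at six points (expected 38), so it is level and home. The push that seated it ended at about 38 N, under the 40 N limit.
- **Button:** It moved about 6 mm down, and the force rose to 34 N at the stop. Afterwards its measured height was the same as before the press.
- **Arm and other items:** The arm is clear and touching nothing (force about 0). The bystanders look unmoved in the scene picture, though I compared them by eye and did not measure them.

Two readings disagreed:

- **Button height:** It measured about 57 mm by depth against the stated 54 mm, which I put down to depth error at the picture's edge.
- **Hole check:** One check of the holes before lowering was spoiled by a shadow. I ignored it, because the direct view of the post tips matched the plan to within 0.1 mm.

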